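# Put the vial away and hold the sprung lid just below its balance point

### The job

Raise the blue sprung lid of the case past its balance point so that it stays open by itself, then take the blue-capped vial from the small wooden stand and put it fully home, upright, in the one free hole of the rack in the case. Then bring the lid back down by its steel tongue to just below its balance point (no more than about 15 degrees below it) and keep holding it still there with the gripper: finish while holding it, I will take the lid over from you. Leave the two white-capped vials in their holes and do not push the other things on the bench about.

Things in the scene. Friction and masses are not known exactly. Their poses are not given: they have to be found in the camera images.
- case: grey steel case, fixed, 140 (x) x 200 (y) x 80 mm high, walls 5 mm, under the lid. Origin: centre of its underside; x from its front (tongue side) to its back (hinge side), y to its left, z up. In it a fixed wooden rack, top 34 mm above the bench, with three holes 22 mm wide, 24 mm deep in a row along y through the centre, 55 mm apart; two hold white-capped vials, one is free
- lid_hinge (a point): mid-point of the lid's hinge line, at the back of the case, 84 mm above the bench; axes as the case's, the hinge line runs along y. Fixed
- lid (a joint): opening angle of the blue sprung lid: 0 closed, 1.75 fully open (stop, a little past upright). Its balance point is at 0.95 rad (54 degrees): below it the lid falls shut by itself, above it it springs open to the stop by itself, in a second or two. Moving or holding it takes under 5 N at the tongue. Closed, its underside is 80 mm above the bench, just above the standing vials
- lid_tongue (a point): grip point on the steel tongue that sticks out forward from the middle of the lid's front edge, in the lid's plane: 20 mm wide (along y), 8 mm thick, 50 mm long; the point is 28 mm from the lid's edge, 178 mm from the hinge line, and at the hinge's height when closed. Moves with the lid (x along the lid from tongue to hinge, y along the hinge, z its upper face)
- hole_mouth (a point): centre of the mouth of the free hole in the rack, 34 mm above the bench, marked by a blue ring 33 mm wide, 1.6 mm high; hole 22 mm wide, 24 mm deep. Which of the three holes is free varies
- stand: small fixed wooden block 60 x 60 x 30 mm with one hole 20.5 mm wide and 24 mm deep in its middle, in which the vial stands upright at the start. Origin: centre of its underside
- vial_mid (a point): centre (half-way up) of the loose amber vial with a blue cap, 18 mm in diameter over its whole length, 64 mm tall, about 30 g; z is its axis, up. Standing in a hole, its upper 40 mm stick out. Its foot is 32 mm below this point
- vial_white_1: amber vial with a white cap, 18 mm in diameter, 64 mm tall, standing in a rack hole; origin at the centre of its foot. Leave alone
- vial_white_2: the other amber vial with a white cap, same size, standing in a rack hole; origin at its foot. Leave alone
- brass_gauge: flat brass ring 32 mm wide, 9 mm high, lying on the bench; bystander
- spectacles_b: folded brown spectacles 45 x 130 x 14 mm, lying on the bench; bystander
- sanding_block: cork sanding block 46 x 76 x 26 mm, lying on the bench; bystander

How it is judged:
By the outcome, as a careful person would: the job done as asked, in the order asked, and still so for the second after the job is handed in, while the arm keeps its last pose, push and grip.
It also fails if it takes over 67 s, if anything falls off the work surface, if the arm or the gripper's body presses on something with over 40 N, if the wrist force passes 120 N, or if a joint passes its speed limit or range.

### The arm

A 7-joint arm with a two-finger parallel gripper is mounted at the origin on a cart in front of the work surface, level with it; the furniture and walls round the work are solid. World frame = base frame: x ahead of the robot, y to its left, z up, the work surface at z = 0. Lengths are in mm, angles in degrees, forces in N, time in s.
With the tool pointing down it reaches from about 400 to 900 mm from the base axis. Payload 5.5 kg.
Tool frame: the origin (TCP) lies at the very end of the fingers, on their centre line; the grasp point (between the pads) lies 19 mm behind it; z points along the fingers, y is the direction in which the jaws open and shut (so a half turn about z gives the same grasp; the last joint's range is limited). The gripper opens to 85 mm and grips with 20 to 120 N. Pads are 22 mm wide; open, the fingers measure 114 mm over their backs; the gripper's body (76 mm by 85 mm) begins 54 mm behind the grasp point. The pads swing forward as they close: fully open they stand 13 mm farther back than shut.
Start: joints at [-48.06, 28.699, -24.465, 88.831, 12.651, 65.22, -12.049], TCP at [293.644, 579.891, 192.11] pointing down, gripper open.
Joint ranges: [-164.97, 164.97], [-17.58, 116.51], [-87.97, 89.64], [11.32, 138.91], [-80.73, 260.73], [10.89, 115.49], [-147.41, 147.41]. Speed limits (degrees/s): [147.25, 147.25, 180, 180, 180, 180, 180].

### API

Orientations are given as a 3x3 rotation matrix whose columns are the frame's x, y, z axes.
In Python, from station import readout, cams, robot gives the robot as it stands.
- The arm moves only by the shell command python3 -m creep 'ROWS' [FORCE]. ROWS is JSON, one flat list of numbers, 7 for each row, row after row: the shift along the tool's x, y, z in mm, then the turn, a rotation vector about the tool's x, y, z in rad, then the finger opening in mm, from 0 to 85.4. A call has 1 to 8 rows; each row shifts and turns the pose as measured when the row begins, along the tool's axes as they then stand; what a row does not reach is not made up. A row lasts 1/8 s, in which the tool goes at most 62.5 mm and 10.7 degrees, less where a joint would pass 70% of its speed; a pose out of reach is approached as far as the arm can. A call is refused whole if a number of a shift passes 62.5 or a number of a turn 0.188, either way. A call with a gripper value outside its range is refused whole. The fingers move at their own pace and stop on an object; FORCE is the grip in N (left out, the last holds). Time passes only in rows, so rows that do not move let the fingers close. It gives the time, the measured TCP pose, the force and the opening at its end, in the units of the state.
- readout.get_state(): the state, without advancing time (a new reading comes with each control period).
- cams.get_image(name): name is "scene" or "top" or "wrist"; returns (picture, depth): 384x512x3 uint8, red, green, blue; 384x512 float32, mm along the optical axis (not along the pixel's ray), 0 where there is no reading.
- cams.camera_params(name): a dict with "camera_matrix" (3x3 intrinsics, pixels), "rvec" (rotation vector, rad) and "tvec" (3), from world to camera coordinates, as OpenCV has them; the wrist camera has in their place "hand_eye" (4x4, takes a point from camera to tool coordinates, whose origin is the TCP and whose axes are the flange's). Camera axes: x right, y down, z forward; pixel columns grow to the right and rows downward; lengths in mm; the calibration is good to about 2 mm. A picture is of the moment at which its call begins: read the wrist's pose just before it. camera_params takes no time and is no camera call.
- robot.job_done(): hands the job in, once; it reports no verdict.
The state is a dict: "t": time; "joints": joint angles; "qd": joint speeds; "effort": joint torques, N m; "tool_pos": TCP position; "tcp_rot": TCP orientation; "ft_force": force on the tool from outside, world axes, zero at the start; "torque": the same for the moment, N m; "gripper_width": opening from 0.0 (shut) to 1.0 (fully open).
Only numpy, scipy, OpenCV 4.12 (cv2) and the standard library are available. Lean on these libraries where they do the work, as an engineer would, in place of code of your own. Each camera call takes 0.05 s, during which the arm holds its last target.

## Working session

There is one attempt and no reset: what is moved stays moved. The work goes in short steps, Python scripts to look and compute and a shell command to move; the robot and the scene stay as the last step left them, time stands still between calls to the robot, and variables do not carry over. Pictures are saved under pics/ and viewed, and the job is handed in when it is done.

```bash
ls; mkdir -p pics; python3 - <<'E'
from station import readout,cams,robot
import cv2,numpy as np
s=readout.get_state();print(s)
for n in("scene","top","wrist"):
    p,d=cams.get_image(n);cv2.imwrite(f"pics/{n}0.png",p[:,:,::-1]);np.savez(f"{n}0.npz",p=p,d=d)
    print(n,cams.camera_params(n))
E
```

```text
pics
{'t': 0.0, 'joints': array([-48.05863381,  28.75412922, -24.45418507,  88.88997686,
        12.65164903,  65.22006825, -12.05187347]), 'qd': array([ 0.02192409, -0.05997107, -0.06988489,  0.00098865,  0.01307659,
        0.03768806,  0.01360889]), 'effort': array([-8.81388332e-04, -5.69520199e+01, -5.81628844e+00, -2.80924737e+01,
        1.06358275e-02,  1.20611710e-02, -9.32845012e-06]), 'tool_pos': array([293.38084822, 579.17664919, 191.06806565]), 'tcp_rot': array([[-8.92114732e-01,  4.51807970e-01, -9.28928335e-04],
       [ 4.51808920e-01,  8.92113134e-01, -1.68994642e-03],
       [ 6.51779057e-05, -1.92732421e-03, -9.99998141e-01]]), 'ft_force': array([-0.05430555, -0.2578159 ,  0.34064426]), 'torque': array([ 0.02499055, -0.01441418, -0.03695969]), 'gripper_width': 0.9999315252991168}
scene {'camera_matrix': array([[441.42134698,   0.        , 251.08149483],
       [  0.        , 441.42134698, 187.29208537],
       [  0.        ,   0.        ,   1.        ]]), 'rvec': array([ 2.13462545, -0.89658108,  0.39635439]), 'tvec': array([-355.59962971,  338.10918958,  869.93587966])}
top {'camera_matrix': array([[407.61467928,   0.        , 255.72209417],
       [  0.        , 407.61467928, 190.20066478],
       [  0.        ,   0.        ,   1.        ]]), 'rvec': array([ 2.15386825, -2.17505168,  0.06070369]), 'tvec': array([ 50.0274852 , 505.15270343, 932.56131988])}
wrist {'camera_matrix': array([[290.83251947,   0.        , 258.12285718],
       [  0.        , 290.83251947, 190.52748366],
       [  0.        ,   0.        ,   1.        ]]), 'hand_eye': array([[ 8.60515284e-04, -9.47972815e-01, -3.18350125e-01,
         8.11849187e+01],
       [ 9.99999393e-01,  5.96799028e-04,  9.25916104e-04,
         5.74046976e-01],
       [-6.87752251e-04, -3.18350728e-01,  9.47972753e-01,
        -1.81448835e+02],
       [ 0.00000000e+00,  0.00000000e+00,  0.00000000e+00,
         1.00000000e+00]])}
```

View pics/scene0.png

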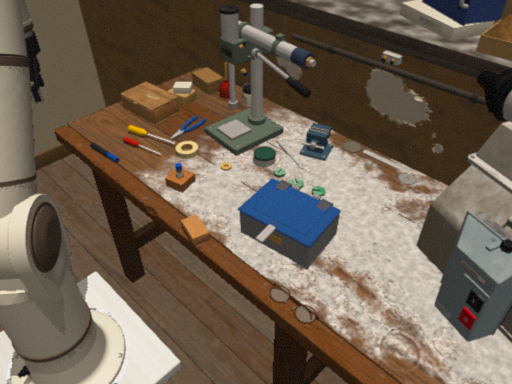

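View pics/top0.png

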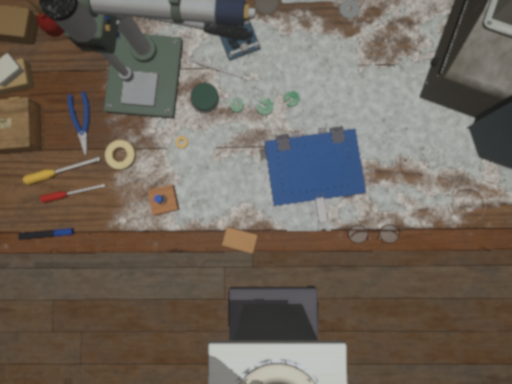

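View pics/wrist0.png

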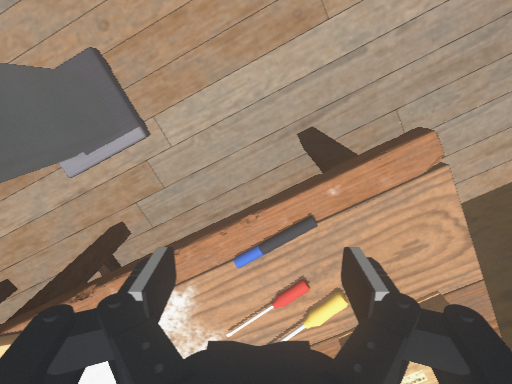

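```bash
cat > h.py <<'E'
import numpy as np,cv2
from station import readout,cams,robot
def cam(n,st=None):
    P=cams.camera_params(n);K=P["camera_matrix"]
    if "rvec" in P:
        R=cv2.Rodrigues(np.array(P["rvec"]))[0];t=np.array(P["tvec"]).ravel()
        return K,R.T,-R.T@t   # cam->world
    H=P["hand_eye"];T=st["tcp_rot"];return K,T@H[:3,:3],T@H[:3,3]+st["tool_pos"]
def ray(c,u,v):
    K,R,o=c;d=R@np.linalg.inv(K)@np.array([u,v,1.]);return o,d
def onz(c,u,v,z):
    o,d=ray(c,u,v);return o+d*(z-o[2])/d[2]
def cloud(c,d):
    K,R,o=c;v,u=np.mgrid[:d.shape[0],:d.shape[1]]
    X=np.stack([(u-K[0,2])/K[0,0]*d,(v-K[1,2])/K[1,1]*d,d],-1)
    return X@R.T+o
def proj(c,p):
    K,R,o=c;q=K@(R.T@(np.asarray(p)-o));return q[:2]/q[2]
E
python3 - <<'E'
from h import *
for n in("top","scene"):
    f=np.load(n+"0.npz");p,d=f["p"],f["d"];c=cam(n);X=cloud(c,d)
    hsv=cv2.cvtColor(p,cv2.COLOR_RGB2HSV)
    m=cv2.inRange(hsv,(105,120,50),(125,255,255))
    nn,l,s,ce=cv2.connectedComponentsWithStats(m)
    for i in range(1,nn):
        if s[i,4]>15:
            q=X[(l==i)&(d>0)]
            print(n,s[i],ce[i].round(1),np.median(q,0).round(1))
            if s[i,4]>1500:
                r=cv2.minAreaRect(np.argwhere(l==i)[:,::-1].astype(np.float32));print(r)
                for b in cv2.boxPoints(r):print(b,onz(c,*b,88 if n=="top" else 88).round(1))
    if n=="top":
        for z,(u,v) in((84,(321,210)),):
            print(onz(c,u,v,z),X[v,u])
        t=cv2.inRange(p,(130,130,130),(255,255,255))
        big=cv2.resize(p[110:260,130:410],None,fx=2.8,fy=2.8,interpolation=cv2.INTER_CUBIC);cv2.imwrite("pics/topz.png",big[:,:,::-1])
    else:
        big=cv2.resize(p[140:330,150:350],None,fx=3,fy=3,interpolation=cv2.INTER_CUBIC);cv2.imwrite("pics/scenez.png",big[:,:,::-1])
E
```

```text
top [ 69  93  20  39 264] [ 79.5 112.7] [699.7 465.6  12.2]
top [ 266  130   98   74 5317] [314.7 168.1] [546.3 -85.   88.9]
((314.5599670410156, 166.9199981689453), (63.356773376464844, 91.07535552978516), 81.8698959350586)
[264.99997 142.     ] [606.2  21.9  88. ]
[355.15994 129.12   ] [ 632. -176.   88.]
[364.11996 191.84   ] [ 493.9 -191.2   88. ]
[273.96 204.72] [468.    3.9  88. ]
top [155 196   7   6  32] [158.3 198.5] [485.3 261.9  71.4]
top [ 53 229  20   6  94] [ 62.6 231.8] [411.9 502.8  17.2]
[455.67258845 -98.02444025  84.        ] [455.5633578  -97.61194089  87.1521135 ]
scene [ 424    0   81   24 1124] [471.4   9.5] [1094.4 -188.3  439.2]
scene [181 116  25  16 137] [191.8 124.1] [699.2 465.   12.3]
scene [106 152  12  10  60] [111.6 156.4] [407.6 503.9  16.4]
scene [176 163   5   7  32] [178.1 165.9] [482.2 258.6  70.5]
scene [ 239  179  101   68 3405] [289.5 212.2] [540.  -94.7  89.3]
((288.4000244140625, 210.70001220703125), (90.78435516357422, 46.510215759277344), 26.56505012512207)
[237.40002 211.20001] [458.   -2.2  88. ]
[258.2 169.6] [607.3  72.9  88. ]
[339.40002 210.20001] [ 629.9 -174.8   88. ]
[318.60004 251.80002] [ 492.6 -220.    88. ]
```

View pics/topz.png

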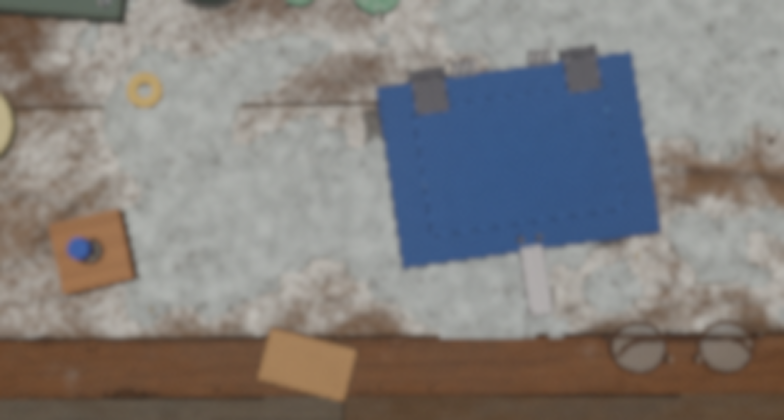

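View pics/scenez.png

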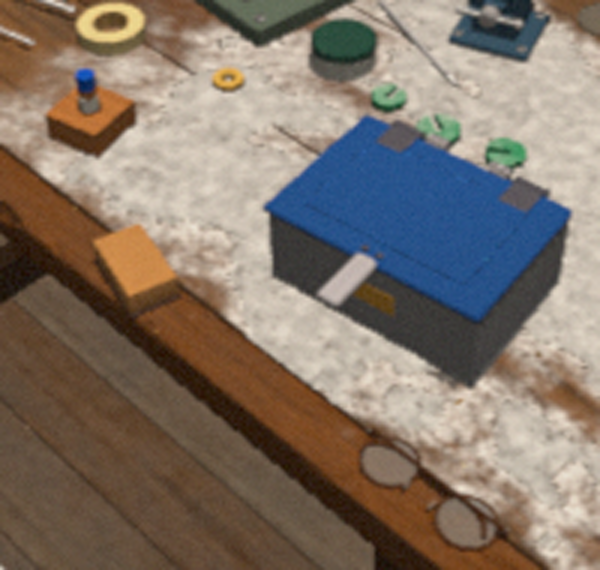

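```bash
python3 - <<'E'
from h import *
f=np.load("top0.npz");p,d=f["p"],f["d"];c=cam("top");X=cloud(c,d)
Z=X[...,2]
# lid edges via blue mask contour corners
hsv=cv2.cvtColor(p,cv2.COLOR_RGB2HSV)
roi=np.zeros(d.shape,bool);roi[195:232,305:340]=1
m=roi&(Z>75)&(Z<95)&(d>0)
m&=cv2.inRange(hsv,(105,120,50),(125,255,255))==0
q=X[m];print(len(q),q.min(0),q.max(0))
a=np.deg2rad(7.5);ex=np.array([np.cos(a),np.sin(a)]);ey=np.array([-ex[1],ex[0]])
s=q[:,:2]@ex;t=q[:,:2]@ey;print("along",np.percentile(s,[0,2,50,98,100]),"across",np.percentile(t,[2,50,98]),np.median(q[:,2]))
b=(cv2.inRange(hsv,(105,120,50),(125,255,255))>0)&(Z>80)&(Z<97);b[:,:230]=0
q=X[b];s=q[:,:2]@ex;t=q[:,:2]@ey;print("lid along",np.percentile(s,[0,1,99,100]),"across",np.percentile(t,[0,1,99,100]))
# case wall edges: grey? stand
m=cv2.inRange(hsv,(3,110,60),(20,255,220))>0;r=np.zeros_like(m);r[180:220,145:182]=1
m&=r&(Z>20)&(Z<40);rr=cv2.minAreaRect(np.argwhere(m)[:,::-1].astype(np.float32));print(rr,onz(c,*rr[0],30))
m=(Z>60)&(Z<80)&r.astype(bool);print(X[m].mean(0),m.sum(),X[m].min(0),X[m].max(0))
s_=np.load("scene0.npz");cs=cam("scene")
# two-ray triangulation of cap top
o1,d1=ray(c,158.3,198.5);o2,d2=ray(cs,178.1,165.9)
A=np.c_[d1,-d2];k=np.linalg.lstsq(A,o2-o1,rcond=None)[0];print("cap",o1+k[0]*d1,o2+k[1]*d2)
# predicted scene proj checks
for P in((483,260,66),(455,-97,84)):print(P,proj(c,P),proj(cs,P))
E
```

```text
316 [ 427.56293751 -137.19989545   82.96539761] [488.44929668 -63.25497552  93.26057362]
along [411.51686255 413.43670761 447.55065204 470.47699453 473.36776097] across [-192.87868137 -156.07267539 -131.41451317] 88.38326061365814
lid along [464.65018926 467.07183614 601.49791936 604.00469665] across [-255.48669561 -252.43667183  -60.07210712  -57.34698543]
((162.25296020507812, 199.3882293701172), (25.1639347076416, 25.489330291748047), 77.47119140625) [485.83157079 263.228754    30.        ]
[485.17841066 262.72630257  70.3516928 ] 57 [477.23555646 254.98465799  61.10496577] [493.18664173 271.52628206  75.62501052]
cap [485.59847961 262.85283868  65.94360671] [484.49818394 263.70964019  66.10096538]
(483, 260, 66) [159.54162492 199.64058098] [178.50827043 166.74137608]
(455, -97, 84) [320.53292594 210.31458738] [265.36867256 233.23814692]
```

```bash
cat > go.py <<'E'
import sys
from h import *
# delta in tool axes to a TCP target with yaw-7.5 down orientation
def delta(P,a=None):
    s=readout.get_state();R=s["tcp_rot"];print("t %.2f"%s["t"],"pos",s["tool_pos"].round(1),"w %.3f"%s["gripper_width"],"F",s["ft_force"].round(1))
    print("tool delta",(R.T@(np.array(P)-s["tool_pos"])).round(1))
    a=np.deg2rad(7.5)
    T=np.array([[-np.cos(a),-np.sin(a),0],[-np.sin(a),np.cos(a),0],[0,0,-1]])
    print("rotvec",cv2.Rodrigues(R.T@T)[0].ravel().round(3))
if __name__=="__main__":delta([float(v) for v in sys.argv[1:4]])
E
python3 -m creep '[0,0,0,0,0,-0.15,85,0,0,0,0,0,-0.15,85,0,0,0,0,0,-0.15,85,0,0,0,0,0,-0.15,85]' 30; python3 go.py 452 -98 200
```

```text
t: 0.65
tool_pos: [292.9, 578.1, 189.5]
tcp_rot: [[-0.989, -0.149, -0.002], [-0.149, 0.989, -0.004], [0.003, -0.004, -1.0]]
ft_force: [0.4, 0.1, 0.5]
gripper_width: 0.997
t 0.65 pos [292.9 578.1 189.5] w 0.997 F [0.4 0.1 0.5]
tool delta [ -56.3 -692.3   -7.8]
rotvec [-0.004 -0.002  0.019]
```

```bash
python3 -m creep '[-6,-60,-1,0,0,0,50,-6,-60,-1,0,0,0,50,-6,-60,-1,0,0,0,50,-6,-60,-1,0,0,0,50,-6,-60,-1,0,0,0,50,-6,-60,-1,0,0,0,50,-6,-60,-1,0,0,0,50,-6,-60,-1,0,0,0,50]'; python3 go.py 452 -98 200
```

```text
t: 1.65
tool_pos: [413.9, 100.8, 196.0]
tcp_rot: [[-0.987, -0.159, -0.005], [-0.159, 0.987, -0.003], [0.005, -0.003, -1.0]]
ft_force: [1.8, -0.6, -0.0]
gripper_width: 0.586
t 1.65 pos [413.9 100.8 196. ] w 0.586 F [ 1.8 -0.6 -0. ]
tool delta [  -6.  -202.4   -3.5]
rotvec [-0.003 -0.005  0.029]
```

```bash
python3 -m creep '[-2,-55,-1,0,0,0.01,50,-2,-55,-1,0,0,0.01,50,-2,-55,-1,0,0,0.01,50,0,-35,0,0,0,0,50,0,0,0,0,0,0,50]'; python3 go.py 452 -98 65; python3 - <<'E'
from h import *
st=readout.get_state();p,d=cams.get_image("wrist");c=cam("wrist",st);np.savez("w1.npz",p=p,d=d)
cv2.imwrite("pics/w1.png",p[:,:,::-1])
X=cloud(c,d)
print(proj(c,(452,-98,88)))
hsv=cv2.cvtColor(p,cv2.COLOR_RGB2HSV)
m=(X[...,2]>78)&(X[...,2]<95)&(hsv[...,1]<60)&(d>0)
n,l,s,ce=cv2.connectedComponentsWithStats(m.astype(np.uint8))
for i in range(1,n):
    if s[i,4]>80:print(s[i],ce[i],X[l==i].mean(0),X[l==i].min(0),X[l==i].max(0))
E
```

```text
t: 2.28
tool_pos: [448.8, -108.5, 200.0]
tcp_rot: [[-0.993, -0.119, -0.003], [-0.119, 0.993, -0.005], [0.004, -0.005, -1.0]]
ft_force: [-0.4, 0.5, 0.2]
gripper_width: 0.591
t 2.27 pos [ 448.8 -108.5  200. ] w 0.591 F [-0.4  0.5  0.2]
tool delta [ -5.   10.7 135. ]
rotvec [-0.005 -0.004 -0.012]
[267.86351002 178.99120041]
[258 156  20  50 912] [267.60197368 180.04385965] [453.65190935 -98.03909755  87.17782807] [ 427.39928285 -110.73815981   82.18707545] [482.09149663 -85.57105416  89.80464848]
[338 200  23  63  85] [355.12941176 223.12941176] [492.19463458   5.40545375  85.50751516] [464.8100324  -18.68820932  81.70834057] [539.98525394  16.13268729  88.1001015 ]
[208 295  25  23 500] [218.992 306.464] [ 620.59189001 -136.34195041   88.12322137] [ 601.95002814 -150.81959895   83.38600575] [ 638.06877496 -119.07062612   89.96842213]
[304 295  12  22 151] [309.31788079 308.04635762] [609.15963101 -26.07904136  88.31282514] [589.80809618 -31.784124    85.79387318] [623.30394706 -17.02201661  90.5057381 ]
[236 311  16   9 118] [243.57627119 314.89830508] [ 628.54001747 -105.13562537   89.13482362] [ 623.15990015 -114.96823414   83.4050594 ] [636.56082153 -95.34029289  92.60134148]
[266 311  34   9 150] [289.91333333 314.4       ] [621.20088382 -48.32959941  88.62382368] [614.45091487 -77.8787591   80.13136463] [628.7076884  -36.27647096  91.8223886 ]
[  0 323  51  29 642] [ 22.27570093 337.98909657] [ 702.74677406 -385.02726946   86.17462266] [ 690.07894418 -417.95309614   78.02385331] [ 714.33506349 -355.83527411   94.97666343]
```

View pics/w1.png

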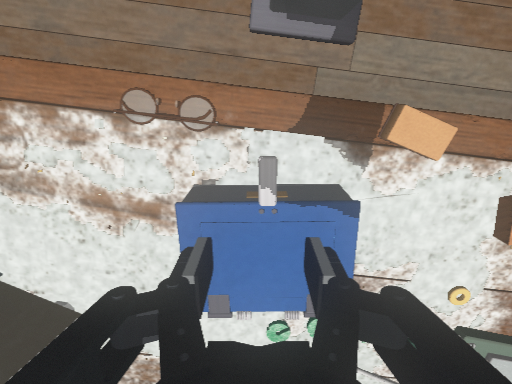

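```bash
python3 -m creep '[-3,7,40,0,0,-0.012,45,-2,4,40,0,0,0,45,0,0,35,0,0,0,45,0,0,15,0,0,0,45,0,0,0,0,0,0,45]'; python3 go.py 452 -98 65
```

```text
t: 2.95
tool_pos: [452.9, -87.0, 67.2]
tcp_rot: [[-0.99, -0.144, -0.001], [-0.144, 0.99, -0.001], [0.001, -0.001, -1.0]]
ft_force: [0.4, 0.3, -0.4]
gripper_width: 0.522
t 2.95 pos [452.9 -87.   67.2] w 0.522 F [ 0.4  0.3 -0.4]
tool delta [  2.4 -10.7   2.2]
rotvec [-0.001 -0.001  0.013]
```

```bash
python3 -m creep '[2,-9,2,0,0,0.01,45,0,0,0,0,0,0,45,0,0,0,0,0,0,45]'; python3 go.py 452 -98 65
```

```text
t: 3.32
tool_pos: [453.8, -95.9, 67.2]
tcp_rot: [[-0.991, -0.135, 0.002], [-0.135, 0.991, -0.001], [-0.002, -0.002, -1.0]]
ft_force: [-0.6, -0.4, 0.8]
gripper_width: 0.53
t 3.33 pos [453.8 -95.9  67.2] w 0.530 F [-0.6 -0.4  0.8]
tool delta [ 2.1 -1.8  2.2]
rotvec [-0.002  0.002  0.004]
```

```bash
python3 -m creep '[4,-3,3,0,0,0,12,0,0,0,0,0,0,12,0,0,0,0,0,0,12,0,0,0,0,0,0,12]' 30; python3 go.py 452 -98 65
```

```text
t: 3.82
tool_pos: [450.6, -100.0, 64.8]
tcp_rot: [[-0.991, -0.134, 0.004], [-0.134, 0.991, -0.002], [-0.004, -0.002, -1.0]]
ft_force: [-0.2, 0.7, -0.5]
gripper_width: 0.14
t 3.83 pos [ 450.6 -100.    64.8] w 0.140 F [-0.2  0.7 -0.5]
tool delta [-1.7  1.8 -0.2]
rotvec [-0.002  0.004  0.004]
```

```bash
python3 - <<'E'
from h import *
for n in("wrist","scene"):
    p,d=cams.get_image(n)
    if n=="scene":p=cv2.resize(p[130:330,150:400],None,fx=3,fy=3,interpolation=cv2.INTER_CUBIC)
    cv2.imwrite(f"pics/{n}2.png",p[:,:,::-1])
E
```

```text
(no output)
```

View pics/wrist2.png

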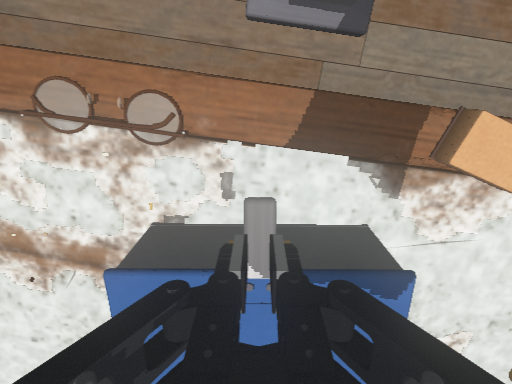

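View pics/scene2.png

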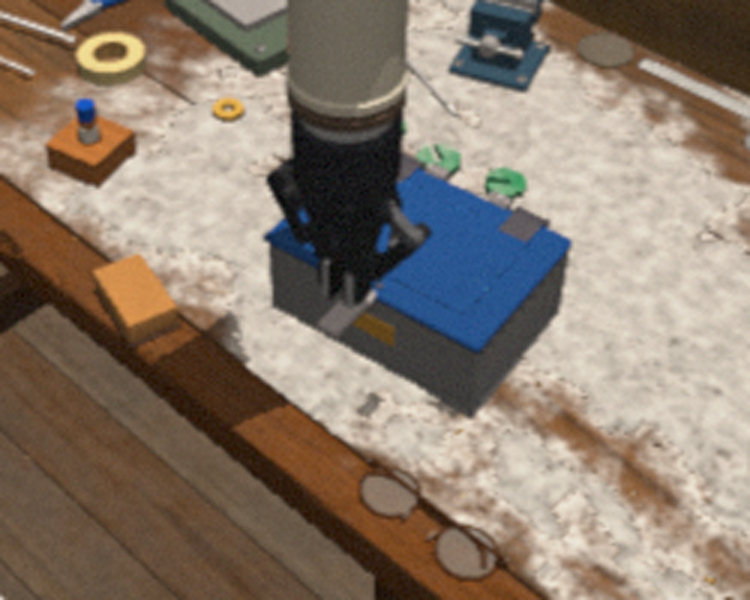

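```bash
python3 - <<'E'
from h import *
st=readout.get_state();print(st["gripper_width"])
p,d=cams.get_image("wrist");c=cam("wrist",st);X=cloud(c,d)
for v in(205,230,240,250,260,270,280,290,300):
    print(v,[(u,X[v,u].round(0).astype(int).tolist()) for u in(236,241,246,252,259,266,272,276,282)])
big=cv2.resize(p[190:320,190:330],None,fx=5,fy=4.5,interpolation=cv2.INTER_CUBIC);cv2.imwrite("pics/w3.png",big[:,:,::-1])
E
```

```text
0.13870332418563072
205 [(236, [469, -118, 1]), (241, [467, -113, 4]), (246, [433, -109, 87]), (252, [432, -106, 88]), (259, [432, -102, 88]), (266, [431, -98, 89]), (272, [431, -94, 87]), (276, [432, -92, 84]), (282, [463, -77, 2])]
230 [(236, [487, -115, 14]), (241, [486, -110, 14]), (246, [450, -107, 86]), (252, [449, -104, 87]), (259, [448, -100, 88]), (266, [447, -95, 88]), (272, [447, -92, 88]), (276, [448, -89, 84]), (282, [481, -74, 14])]
240 [(236, [442, -112, 114]), (241, [442, -110, 114]), (246, [442, -107, 114]), (252, [455, -103, 88]), (259, [455, -99, 87]), (266, [454, -94, 87]), (272, [439, -94, 115]), (276, [439, -92, 114]), (282, [439, -89, 113])]
250 [(236, [442, -112, 124]), (241, [442, -109, 124]), (246, [442, -107, 123]), (252, [462, -102, 87]), (259, [461, -98, 88]), (266, [461, -93, 87]), (272, [440, -95, 124]), (276, [440, -93, 123]), (282, [439, -90, 124])]
260 [(236, [442, -111, 132]), (241, [441, -109, 133]), (246, [446, -106, 125]), (252, [469, -101, 88]), (259, [469, -97, 87]), (266, [468, -92, 87]), (272, [440, -95, 132]), (276, [440, -93, 132]), (282, [
[... 200 characters left out ...]
0, -94, 140]), (282, [439, -91, 140])]
280 [(236, [442, -110, 147]), (241, [446, -108, 140]), (246, [455, -105, 128]), (252, [484, -99, 87]), (259, [483, -95, 87]), (266, [483, -90, 87]), (272, [447, -94, 136]), (276, [444, -93, 140]), (282, [438, -92, 148])]
290 [(236, [440, -109, 156]), (241, [451, -107, 140]), (246, [460, -104, 129]), (252, [491, -98, 88]), (259, [491, -94, 87]), (266, [490, -89, 88]), (272, [451, -93, 138]), (276, [449, -92, 141]), (282, [438, -92, 155])]
300 [(236, [441, -109, 160]), (241, [455, -107, 142]), (246, [500, -101, 88]), (252, [499, -97, 88]), (259, [499, -93, 87]), (266, [499, -88, 86]), (272, [455, -93, 140]), (276, [454, -91, 141]), (282, [438, -93, 160])]
```

View pics/w3.png

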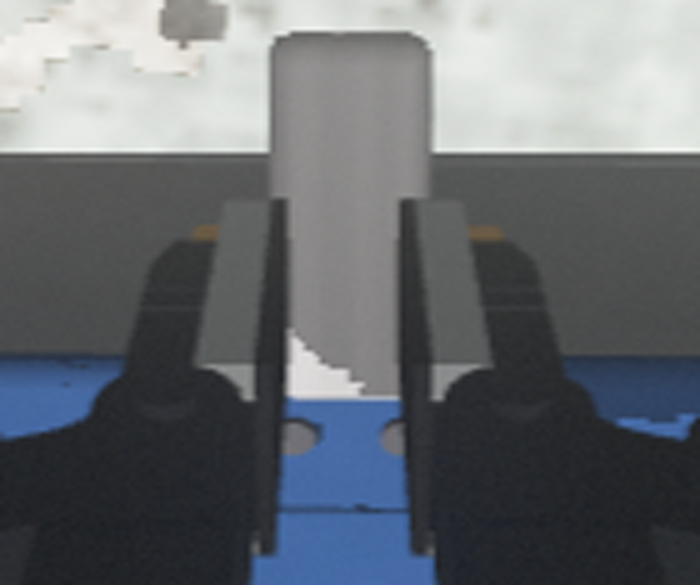

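```bash
python3 - <<'E'
from h import *
P=cams.camera_params("wrist");H=P["hand_eye"];K=P["camera_matrix"]
f=np.load("w1.npz");d=f["d"]
g=np.load("wrist0.npz")["d"]
st=readout.get_state();p,dd=cams.get_image("wrist")
for nm,D in(("open",g),("w50",d),("now",dd)):
    v,u=np.mgrid[:384,:512]
    X=np.stack([(u-K[0,2])/K[0,0]*D,(v-K[1,2])/K[1,1]*D,D],-1)@H[:3,:3].T+H[:3,3]
    m=(D>0)&(D<175)&(v<330)
    m&=(X[...,2]<10)&(np.abs(X[...,0])<25)&(np.abs(X[...,1])<60)
    if nm=="now": m&=X[...,2]<-30
    q=X[m];print(nm,len(q),q.min(0).round(),q.max(0).round(),np.percentile(q[:,2],[90,99]).round(1))
    t=q[q[:,2]>np.percentile(q[:,2],95)];print(t.mean(0).round(1),t.min(0).round(),t.max(0).round())
# shadow of fingers? depth raw at a fingertip
for P3 in((0,6,-43),(11,8,-5),(11,8,-40)):
    q=K@(H[:3,:3].T@(np.array(P3)-H[:3,3]));print(P3,(q[:2]/q[2]).round(1),q[2])
E
```

```text
open 8844 [ -13.  -60. -115.] [ 17.  60. -51.] [-63.3 -54.1]
[  1.5   0.4 -56.1] [-13. -54. -59.] [ 11.  55. -51.]
w50 13186 [ -13.  -60. -116.] [ 17.  60. -41.] [-62.2 -46.5]
[  3.9  -0.3 -49.6] [-13. -39. -55.] [ 11.  38. -41.]
now 13455 [ -13.  -52. -116.] [ 18.  52. -41.] [-65.6 -46.5]
[  7.    0.2 -50. ] [-12. -19. -56.] [ 11.  20. -41.]
(0, 6, -43) [269. 251.] 157.06085081224577
(11, 8, -5) [270.1 206. ] 189.5724004549831
(11, 8, -40) [272.7 230.1] 156.3993322624513
```

```bash
python3 -m creep '[0,2,0,0,0,0,45,0,0,0,0,0,0,45,0,0,0,0,0,0,45,0,0,12,0,0,0,45,0,0,15,0,0,0,45,0,0,12,0,0,0,45,0,0,0,0,0,0,45,0,0,0,0,0,0,45]'; python3 go.py 452 -98 24
```

```text
t: 5.03
tool_pos: [449.5, -97.6, 21.9]
tcp_rot: [[-0.991, -0.134, 0.002], [-0.134, 0.991, -0.001], [-0.001, -0.001, -1.0]]
ft_force: [-0.1, -0.6, 0.2]
gripper_width: 0.529
t 5.03 pos [449.5 -97.6  21.9] w 0.529 F [-0.1 -0.6  0.2]
tool delta [-2.4 -0.8 -2.1]
rotvec [-0.001  0.001  0.004]
```

```bash
python3 -m creep '[0,0,0,0,0,0,12,0,0,0,0,0,0,12,0,0,0,0,0,0,12,0,0,0,0,0,0,12]' 30; python3 - <<'E'
from h import *
p,d=cams.get_image("wrist");cv2.imwrite("pics/w4.png",p[:,:,::-1])
E
```

```text
t: 5.52
tool_pos: [450.1, -99.4, 22.8]
tcp_rot: [[-0.991, -0.133, 0.003], [-0.133, 0.991, -0.003], [-0.003, -0.003, -1.0]]
ft_force: [0.5, -0.4, -1.3]
gripper_width: 0.234
```

View pics/w4.png

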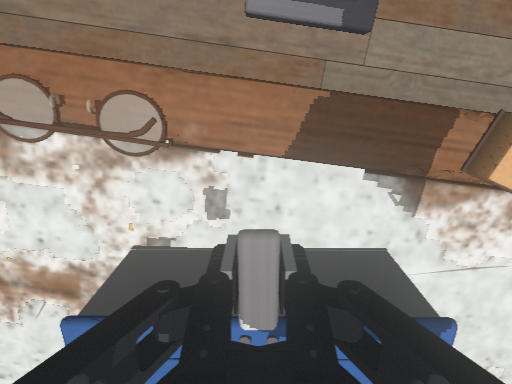

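```bash
cat > ang.py <<'E'
from h import *
s=readout.get_state();R=s["tcp_rot"];G=s["tool_pos"]-60*R[:,2]
a=np.deg2rad(7.5);ex=np.array([np.cos(a),np.sin(a)])
H=np.array([628.1,-75.1,84]);f=-(G[:2]-H[:2])@ex;z=G[2]-H[2]
print("G",G.round(1),"along",f.round(1),"up",z.round(1),"r %.1f th %.1f"%(np.hypot(f,z),np.degrees(np.arctan2(z,f))),"lat %.1f"%((G[:2]-H[:2])@[-ex[1],ex[0]]),"t %.2f"%s["t"],s["ft_force"].round(1),"w %.3f"%s["gripper_width"])
E
python3 ang.py; python3 -m creep '[-1,0,-15.5,0,0,0,12,-2,0,-15.5,0,0,0,12,-3.5,0,-15,0,0,0,12,-4.5,0,-15,0,0,0,12]'; python3 ang.py
```

```text
G [449.9 -99.2  82.8] along 179.8 up -1.2 r 179.8 th -0.4 lat -0.7 t 5.58 [-1.2 -1.8 -1.4] w 0.228
t: 6.08
tool_pos: [461.4, -97.9, 87.4]
tcp_rot: [[-0.991, -0.133, 0.004], [-0.133, 0.991, -0.003], [-0.003, -0.004, -1.0]]
ft_force: [5.3, -0.4, -5.5]
gripper_width: 0.229
G [461.2 -97.7 147.4] along 168.4 up 63.4 r 180.0 th 20.6 lat -0.6 t 6.08 [ 5.3 -0.4 -5.5] w 0.229
```

```bash
python3 -m creep '[-6,0,-14.3,0,0,0,12,-7.3,0,-13.7,0,0,0,12,-8.5,0,-13,0,0,0,12,-9.6,0,-12.2,0,0,0,12]'; python3 ang.py
```

```text
t: 6.58
tool_pos: [496.1, -93.5, 146.1]
tcp_rot: [[-0.991, -0.134, 0.011], [-0.134, 0.991, -0.004], [-0.01, -0.006, -1.0]]
ft_force: [8.0, -1.9, -11.6]
gripper_width: 0.226
G [495.5 -93.2 206.1] along 133.9 up 122.1 r 181.2 th 42.4 lat -0.7 t 6.58 [  8.   -1.9 -11.6] w 0.226
```

```bash
python3 -m creep '[-11.5,0,-10,0,0,0,12,-12.5,0,-9.3,0,0,0,12,-13,0,-8.5,0,0,0,12,-13.5,0,-7.5,0,0,0,12,-14,0,-6.3,0,0,0,12]'; python3 ang.py
```

```text
t: 7.2
tool_pos: [556.8, -85.5, 189.4]
tcp_rot: [[-0.991, -0.134, -0.002], [-0.133, 0.991, -0.005], [0.003, -0.005, -1.0]]
ft_force: [-0.4, -3.3, -4.7]
gripper_width: 0.227
G [556.9 -85.1 249.4] along 71.9 up 165.4 r 180.4 th 66.5 lat -0.7 t 7.20 [-0.4 -3.3 -4.7] w 0.227
```

```bash
python3 -m creep '[-14.6,0,-5,0,0,0,12,-15,0,-4,0,0,0,12,-15.3,0,-2.7,0,0,0,12,-15.5,0,-1.2,0,0,0,12]'; python3 ang.py;  python3 -m creep '[0,0,0,0,0,0,45,0,0,0,0,0,0,45,0,0,0,0,0,0,45]';python3 ang.py
```

```text
t: 7.7
tool_pos: [615.9, -77.7, 203.1]
tcp_rot: [[-0.991, -0.132, -0.011], [-0.132, 0.991, -0.006], [0.012, -0.004, -1.0]]
ft_force: [-1.5, -2.1, -0.9]
gripper_width: 0.225
G [616.5 -77.3 263.1] along 11.7 up 179.1 r 179.5 th 86.2 lat -0.7 t 7.70 [-1.5 -2.1 -0.9] w 0.225
t: 8.07
tool_pos: [617.0, -75.5, 204.1]
tcp_rot: [[-0.991, -0.134, -0.009], [-0.134, 0.991, -0.004], [0.01, -0.002, -1.0]]
ft_force: [-0.2, 1.0, 0.3]
gripper_width: 0.526
G [617.6 -75.3 264.1] along 10.4 up 180.1 r 180.4 th 86.7 lat 1.2 t 8.07 [-0.2  1.   0.3] w 0.526
```

```bash
python3 -m creep '[0,0,-35,0,0,0,45,10,0,-30,0,0,0,45,40,0,0,0,0,0,45,50,0,0,0,0,0,45,50,0,0,0,0,0,45,20,0,0,0,0,0,45,0,0,0,0,0,0,45]'; python3 - <<'E'
from h import *
st=readout.get_state();print(st["t"],st["tool_pos"])
for n in("wrist","top","scene"):
    p,d=cams.get_image(n);np.savez(n+"5.npz",p=p,d=d);cv2.imwrite(f"pics/{n}5.png",p[:,:,::-1])
np.savez("st5.npz",**st)
E
```

```text
t: 8.95
tool_pos: [442.4, -97.8, 274.1]
tcp_rot: [[-0.991, -0.134, -0.006], [-0.134, 0.991, -0.004], [0.007, -0.003, -1.0]]
ft_force: [0.2, 0.3, 1.3]
gripper_width: 0.529
8.95 [442.44817604 -97.79692425 274.07494185]
```

View pics/wrist5.png

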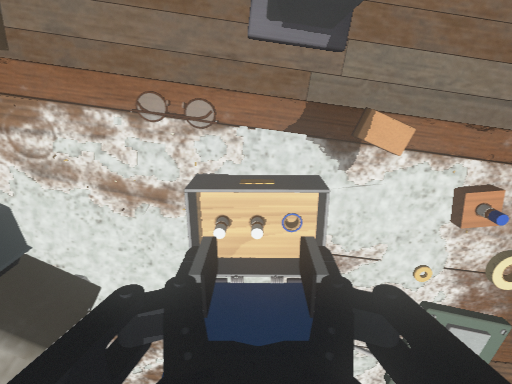

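View pics/scene5.png

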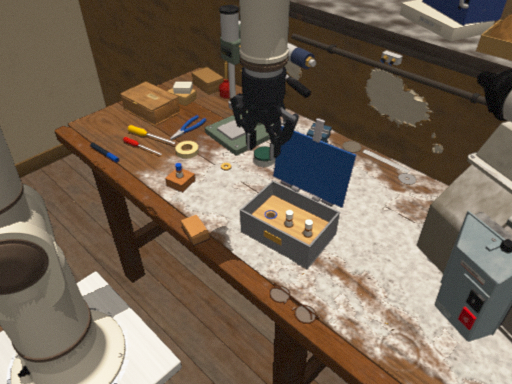

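View pics/top5.png

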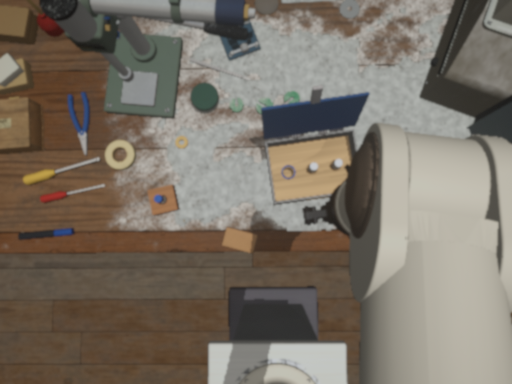

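```bash
python3 - <<'E'
from h import *
st=dict(np.load("st5.npz"))
for n,roi in(("wrist",(205,240,275,310)),("top",(158,186,275,302)),("scene",(203,228,258,286))):
    f=np.load(n+"5.npz");p=f["p"];c=cam(n,st)
    hsv=cv2.cvtColor(p,cv2.COLOR_RGB2HSV);m=cv2.inRange(hsv,(100,60,30),(135,255,255))
    r=np.zeros_like(m);a,b,e,g=roi;r[a:b,e:g]=1;m=m*r
    pts=np.argwhere(m>0)[:,::-1].astype(np.float32)
    h=cv2.convexHull(pts);el=cv2.fitEllipse(h);print(n,len(pts),el,onz(c,*el[0],35).round(1))
    if n=="wrist":
        m=(hsv[...,1]<40)&(hsv[...,2]>180);r=np.zeros(m.shape,np.uint8);r[215:245,205:275]=1
        k,l,s,ce=cv2.connectedComponentsWithStats((m&(r>0)).astype(np.uint8))
        for i in range(1,k):
            if s[i,4]>30:print("cap",ce[i],onz(c,*ce[i],74).round(1))
        b=cv2.inRange(hsv,(105,120,50),(125,255,255));r=np.zeros_like(b);r[200:235,475:512]=1
        k,l,s,ce=cv2.connectedComponentsWithStats(b*r)
        for i in range(1,k):
            if s[i,4]>20:print("bluecap",ce[i],onz(c,*ce[i],66).round(1))
a=np.deg2rad(7.5);ex=np.array([np.cos(a),np.sin(a)]);ey=np.array([-ex[1],ex[0]])
C=613-72  # guess
E
```

```text
wrist 78 ((291.5854187011719, 222.17739868164062), (18.318052291870117, 19.927309036254883), 82.10382080078125) [545.7 -30.7  35. ]
cap [218.92380952 233.03809524] [ 560.  -139.5   74. ]
cap [256.48571429 233.14285714] [552.8 -85.4  74. ]
bluecap [501.7961165 219.4368932] [486.5 266.3  66. ]Traceback (most recent call last):
  File "<stdin>", line 8, in <module>
cv2.error: OpenCV(4.12.0) /io/opencv/modules/imgproc/src/shapedescr.cpp:356: error: (-215:Assertion failed) n >= 0 && (depth == CV_32F || depth == CV_32S) in function 'fitEllipseNoDirect'
```

```bash
python3 go.py 470 262 140; python3 -m creep '[0,55,10,0,0,0,45,0,55,15,0,0,0,45,0,55,15,0,0,0,45,0,55,15,0,0,0,45,0,55,15,0,0,0,45,0,50,15,0,0,0,45,0,20,15,0,0,0,45,0,0,0,0,0,0,45]'; python3 go.py 470 262 140
```

```text
t 9.10 pos [444.6 -97.2 273.8] w 0.526 F [-0.3 -0.4  0.1]
tool delta [-74.7 352.7 132.5]
rotvec [-0.002 -0.007  0.005]
t: 10.1
tool_pos: [403.5, 261.7, 170.4]
tcp_rot: [[-0.99, -0.138, -0.003], [-0.138, 0.99, 0.005], [0.003, 0.005, -1.0]]
ft_force: [-0.0, -0.9, 0.3]
gripper_width: 0.528
t 10.10 pos [403.5 261.7 170.4] w 0.528 F [-0.  -0.9  0.3]
tool delta [-66.   -9.   30.2]
rotvec [ 0.005 -0.003  0.007]
```

```bash
python3 -m creep '[-30,-4,15,0,0,0,45,-30,-4,14,0,0,0,45,-6,0,0,0,0,0,45,0,0,0,0,0,0,45,0,0,0,0,0,0,45]'; python3 go.py 485.5 263 140;python3 - <<'E'
from h import *
st=readout.get_state();print(st["t"],st["tool_pos"])
p,d=cams.get_image("wrist");cv2.imwrite(f"pics/w6.png",p[:,:,::-1])
c=cam("wrist",st);X=cloud(c,d)
hsv=cv2.cvtColor(p,cv2.COLOR_RGB2HSV);b=cv2.inRange(hsv,(105,120,50),(125,255,255))
k,l,s,ce=cv2.connectedComponentsWithStats(b)
for i in range(1,k):
    if s[i,4]>40:
        q=X[l==i];print(s[i],ce[i],np.median(q,0).round(1));t=q[q[:,2]>67];print(t.mean(0),t.min(0),t.max(0))
E
```

```text
t: 10.72
tool_pos: [473.7, 260.9, 142.5]
tcp_rot: [[-0.991, -0.135, -0.003], [-0.135, 0.991, 0.005], [0.002, 0.005, -1.0]]
ft_force: [-0.4, -0.2, 0.3]
gripper_width: 0.529
t 10.72 pos [473.7 260.9 142.5] w 0.529 F [-0.4 -0.2  0.3]
tool delta [-12.    0.5   2.5]
rotvec [ 0.005 -0.002  0.005]
10.725 [473.66432157 260.86144588 142.54289632]
[467 137  45  16 589] [489.62818336 144.4991511 ] [411.1 502.7  15.5]
[393.86207665 248.92834885 324.14246114] [393.86207665 248.92834885 324.14246114] [393.86207665 248.92834885 324.14246114]
[250 198  14   9  70] [256.02857143 202.87142857] [490.5 261.9  69.8]
[490.2410962  261.81882167  69.72483725] [486.22793554 255.61073379  67.79915656] [493.66635556 268.57644065  70.81144678]
[368 350   9  25 154] [371.51298701 363.09090909] [732.8 460.6  10.6]
[393.86207665 248.92834885 324.14246114] [393.86207665 248.92834885 324.14246114] [393.86207665 248.92834885 324.14246114]
```

View pics/w6.png

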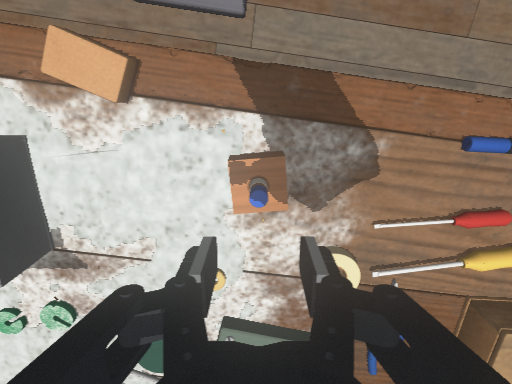

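```bash
python3 - <<'E'
from h import *
st=readout.get_state()
p,d=cams.get_image("wrist");c=cam("wrist",st);X=cloud(c,d)
cv2.imwrite("pics/w7.png",cv2.resize(p[140:230,210:310],None,fx=6,fy=6,interpolation=cv2.INTER_NEAREST)[:,:,::-1])
r=np.zeros(d.shape,bool);r[150:225,225:300]=1
m=r&(X[...,2]>67.5)&(X[...,2]<76);pts=np.argwhere(m)[:,::-1]
print(len(pts),pts.min(0),pts.max(0),pts.mean(0),X[m].mean(0),X[m].min(0),X[m].max(0))
e=cv2.minEnclosingCircle(pts.astype(np.float32));print(e,onz(c,*e[0],70))
E
```

```text
263 [250 189] [267 206] [258.52851711 197.84410646] [485.1217372  263.56929542  69.56014588] [476.54945164 255.36095417  67.95048349] [494.2135263  271.87365969  71.71230078]
((258.5, 197.5833282470703), 9.251604080200195) [484.68929648 263.47885238  70.        ]
```

View pics/w7.png

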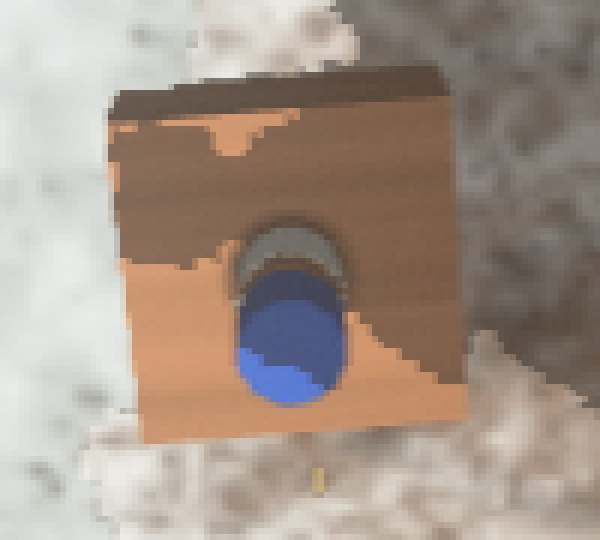

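```bash
python3 -m creep '[-11,1,30,0,0,0,45,0,0,0,0,0,0,45,0,0,0,0,0,0,45]'; python3 go.py 485 263.5 -4
```

```text
t: 11.2
tool_pos: [484.0, 264.8, 114.9]
tcp_rot: [[-0.99, -0.138, 0.001], [-0.138, 0.99, 0.006], [-0.001, 0.006, -1.0]]
ft_force: [-0.3, 0.4, -0.2]
gripper_width: 0.526
t 11.20 pos [484.  264.8 114.9] w 0.526 F [-0.3  0.4 -0.2]
tool delta [ -0.6  -2.1 118.8]
rotvec [0.006 0.001 0.007]
```

```bash
python3 -m creep '[0,-2,30,0.006,0,0.007,45,0,0,30,0,0,0,45,0,0,25,0,0,0,45,0,0,20,0,0,0,45,0,0,0,0,0,0,45,0,0,0,0,0,0,45]'; python3 go.py 485 263.5 -4
```

```text
t: 11.95
tool_pos: [487.8, 266.3, 15.6]
tcp_rot: [[-0.991, -0.132, 0.012], [-0.132, 0.991, 0.004], [-0.012, 0.003, -1.0]]
ft_force: [-0.4, -0.3, 0.5]
gripper_width: 0.527
t 11.95 pos [487.8 266.3  15.6] w 0.527 F [-0.4 -0.3  0.5]
tool delta [ 3.4 -2.5 19.6]
rotvec [0.003 0.012 0.002]
```

```bash
python3 -m creep '[3,-2.5,10,0.003,0.01,0,45,0,0,7,0,0,0,45,0,0,0,0,0,0,45,0,0,0,0,0,0,45]'; python3 go.py 485 263.5 -4
```

```text
t: 12.45
tool_pos: [486.8, 264.0, -0.2]
tcp_rot: [[-0.991, -0.132, 0.005], [-0.132, 0.991, 0.001], [-0.005, 0.001, -1.0]]
ft_force: [0.3, -0.4, -0.5]
gripper_width: 0.527
t 12.45 pos [ 4.868e+02  2.640e+02 -2.000e-01] w 0.527 F [ 0.3 -0.4 -0.5]
tool delta [ 1.8 -0.3  3.8]
rotvec [0.001 0.005 0.001]
```

```bash
python3 -m creep '[2,-0.5,3,0,0.005,0,45,0,0,0,0,0,0,45,0,0,0,0,0,0,10,0,0,0,0,0,0,10,0,0,0,0,0,0,10,0,0,0,0,0,0,10]' 40; python3 go.py 485 263.5 -4;python3 - <<'E'
from h import *
p,d=cams.get_image("wrist");cv2.imwrite(f"pics/w8.png",p[:,:,::-1])
E
```

```text
t: 13.2
tool_pos: [484.9, 263.4, -3.0]
tcp_rot: [[-0.991, -0.132, 0.0], [-0.132, 0.991, 0.001], [-0.0, 0.001, -1.0]]
ft_force: [-0.4, -0.3, -0.3]
gripper_width: 0.198
t 13.20 pos [484.9 263.4  -3. ] w 0.198 F [-0.4 -0.3 -0.3]
tool delta [-0.1  0.1  1. ]
rotvec [0.001 0.    0.001]
```

View pics/w8.png

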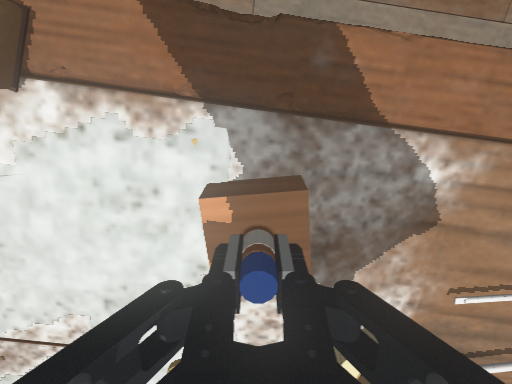

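```bash
python3 -m creep '[0,0,-8,0,0,0,10,0,0,-12,0,0,0,10,0,0,-20,0,0,0,10,0,0,-35,0,0,0,10,0,0,-40,0,0,0,10,0,0,-20,0,0,0,10,0,0,0,0,0,0,10]'; python3 go.py 545.7 -30.7 120
```

```text
t: 14.12
tool_pos: [485.4, 264.0, 140.9]
tcp_rot: [[-0.991, -0.133, 0.003], [-0.133, 0.991, 0.002], [-0.003, 0.002, -1.0]]
ft_force: [0.4, 0.6, -0.4]
gripper_width: 0.195
t 14.12 pos [485.4 264.  140.9] w 0.195 F [ 0.4  0.6 -0.4]
tool delta [ -20.6 -300.1   20.4]
rotvec [0.002 0.003 0.002]
```

```bash
python3 -m creep '[-4,-55,0,0,0,0,10,-4,-55,0,0,0,0,10,-4,-55,0,0,0,0,10,-4,-55,0,0,0,0,10,-4,-45,0,0,0,0,10,0,-25,0,0,0,0,10,0,0,0,0,0,0,10,0,0,0,0,0,0,10]'; python3 go.py 545.7 -30.7 120
```

```text
t: 15.12
tool_pos: [541.6, -27.2, 134.8]
tcp_rot: [[-0.991, -0.137, -0.003], [-0.137, 0.991, 0.004], [0.003, 0.005, -1.0]]
ft_force: [-0.6, -0.4, 0.1]
gripper_width: 0.193
t 15.12 pos [541.6 -27.2 134.8] w 0.193 F [-0.6 -0.4  0.1]
tool delta [-3.7 -4.1 14.8]
rotvec [ 0.005 -0.003  0.006]
```

```bash
python3 -m creep '[-3.5,-4,15,0.005,-0.003,0.005,10,0,0,0,0,0,0,10,0,0,0,0,0,0,10]'; python3 go.py 545.7 -30.7 100; python3 - <<'E'
from h import *
st=readout.get_state()
p,d=cams.get_image("wrist");cv2.imwrite(f"pics/w9.png",p[:,:,::-1]);c=cam("wrist",st);X=cloud(c,d)
hsv=cv2.cvtColor(p,cv2.COLOR_RGB2HSV)
print("hole px",proj(c,(545.7,-30.7,35.6)))
for n in("top","scene"):
    p,d=cams.get_image(n);print(n,proj(cam(n),(545.7,-30.7,35.6)));
    if n=="top":q=p[110:230,240:390]
    else:q=p[150:280,220:370]
    cv2.imwrite(f"pics/{n}9.png",cv2.resize(q,None,fx=4,fy=4,interpolation=cv2.INTER_CUBIC)[:,:,::-1])
E
```

```text
t: 15.5
tool_pos: [545.0, -26.8, 118.1]
tcp_rot: [[-0.991, -0.137, -0.001], [-0.137, 0.991, 0.001], [0.001, 0.001, -1.0]]
ft_force: [-0.3, 0.9, 0.0]
gripper_width: 0.194
t 15.50 pos [545.  -26.8 118.1] w 0.194 F [-0.3  0.9  0. ]
tool delta [-0.2 -4.  18. ]
rotvec [ 0.001 -0.001  0.006]
hole px [253.57117164 182.98445555]
top [288.16717402 172.07354426]
scene [270.6813801  214.27771354]
```

View pics/w9.png

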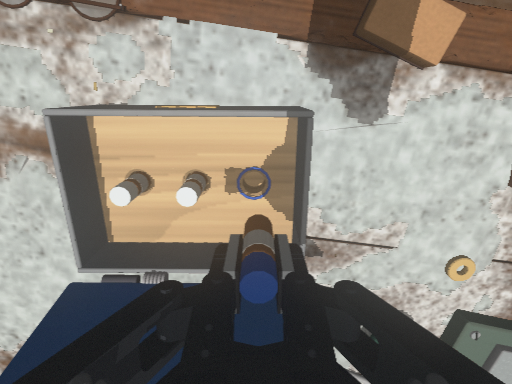

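View pics/scene9.png

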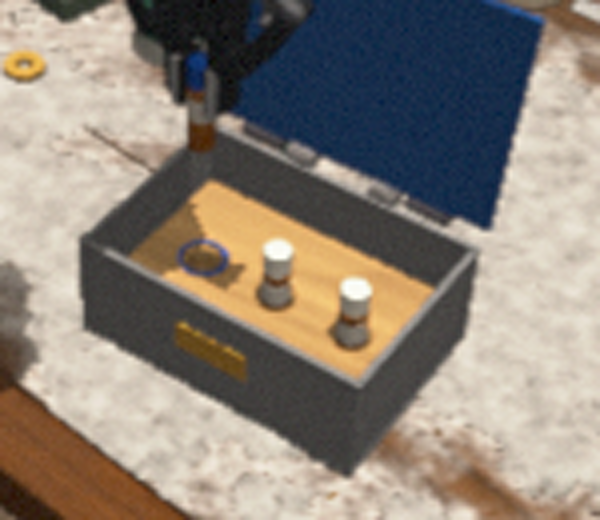

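```bash
python3 - <<'E'
from h import *
st=readout.get_state()
p,d=cams.get_image("wrist");c=cam("wrist",st)
hsv=cv2.cvtColor(p,cv2.COLOR_RGB2HSV);m=cv2.inRange(hsv,(100,60,30),(135,255,255));m[:160]=0;m[205:]=0;m[:,:228]=0;m[:,280:]=0
pts=np.argwhere(m>0)[:,::-1].astype(np.float32);el=cv2.fitEllipse(cv2.convexHull(pts));print(len(pts),el,onz(c,*el[0],35.6).round(1))
q=onz(c,*el[0],35.6)
s=st;print(s["tool_pos"],(s["tcp_rot"].T@(q-s["tool_pos"])).round(1))
E
```

```text
196 ((254.1702880859375, 182.7924041748047), (32.18711471557617, 33.025367736816406), 88.49620819091797) [545.7 -30.8  35.6]
[545.14556435 -27.42673534 118.39568133] [-0.1 -3.5 82.8]
```

```bash
python3 -m creep '[0,-3.5,25,0,0,0.005,10,0,0,25,0,0,0,10,0,0,12,0,0,0,10,0,0,0,0,0,0,10,0,0,0,0,0,0,10]'; python3 go.py 545.7 -30.8 36
```

```text
t: 16.32
tool_pos: [548.5, -31.5, 57.6]
tcp_rot: [[-0.991, -0.13, 0.005], [-0.13, 0.991, -0.0], [-0.005, -0.001, -1.0]]
ft_force: [-0.4, -0.1, 0.3]
gripper_width: 0.195
t 16.32 pos [548.5 -31.5  57.6] w 0.195 F [-0.4 -0.1  0.3]
tool delta [ 2.8  1.  21.6]
rotvec [-0.001  0.005 -0.   ]
```

```bash
python3 -m creep '[2.5,1,10,0,0.005,0,10,0,0,8,0,0,0,10,0,0,0,0,0,0,10,0,0,0,0,0,0,10]'; python3 go.py 545.7 -30.8 36
```

```text
t: 16.82
tool_pos: [547.0, -30.8, 39.9]
tcp_rot: [[-0.991, -0.13, 0.002], [-0.13, 0.991, -0.001], [-0.002, -0.002, -1.0]]
ft_force: [0.4, -0.3, -0.6]
gripper_width: 0.193
t 16.82 pos [547.  -30.8  39.9] w 0.193 F [ 0.4 -0.3 -0.6]
tool delta [1.3 0.2 3.8]
rotvec [-0.002  0.002 -0.   ]
```

```bash
python3 -m creep '[1.5,0,6,0,0.003,0,10,0,0,0,0,0,0,10,0,0,0,0,0,0,10]'; python3 go.py 545.7 -30.8 1
```

```text
t: 17.2
tool_pos: [545.6, -31.1, 33.6]
tcp_rot: [[-0.991, -0.13, -0.0], [-0.13, 0.991, -0.002], [0.001, -0.002, -1.0]]
ft_force: [0.2, -0.2, 0.2]
gripper_width: 0.195
t 17.20 pos [545.6 -31.1  33.6] w 0.195 F [ 0.2 -0.2  0.2]
tool delta [-0.2  0.3 32.6]
rotvec [-0.002 -0.001 -0.   ]
```

```bash
python3 - <<'E'
from h import *
st=readout.get_state()
p,d=cams.get_image("wrist");cv2.imwrite(f"pics/w10.png",p[:,:,::-1]);c=cam("wrist",st)
print(proj(c,(545.7,-30.8,35.6)),proj(c,st["tool_pos"]-(-9)*np.array([0,0,1.])))
E
```

```text
[258.20706864 219.76249171] [257.80963331 224.03158798]
```

View pics/w10.png

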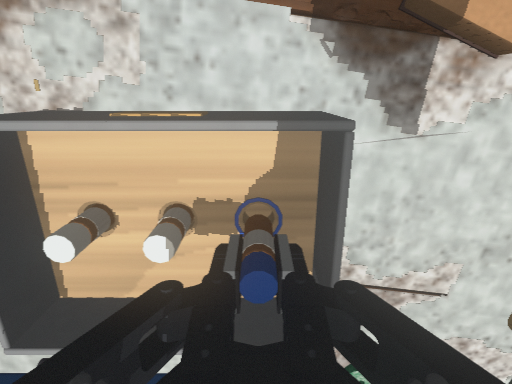

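Aligned over the ring (ring at (258,219), the vial foot at its centre line). Inserting slowly.

```bash
python3 -m creep '[0,0,5,0,0,0,10,0,0,5,0,0,0,10,0,0,0,0,0,0,10,0,0,0,0,0,0,10]'; python3 go.py 545.7 -30.8 1
```

```text
t: 17.75
tool_pos: [545.4, -31.1, 22.8]
tcp_rot: [[-0.991, -0.13, -0.001], [-0.13, 0.991, -0.002], [0.001, -0.002, -1.0]]
ft_force: [-0.3, 0.2, 0.2]
gripper_width: 0.195
t 17.75 pos [545.4 -31.1  22.8] w 0.195 F [-0.3  0.2  0.2]
tool delta [-0.3  0.3 21.8]
rotvec [-0.002 -0.001 -0.   ]
```

```bash
python3 -m creep '[0,0,5,0,0,0,10,0,0,5,0,0,0,10,0,0,4,0,0,0,10,0,0,0,0,0,0,10]'; python3 go.py 545.7 -30.8 1
```

```text
t: 18.25
tool_pos: [545.4, -31.2, 7.8]
tcp_rot: [[-0.991, -0.13, -0.001], [-0.13, 0.991, -0.002], [0.001, -0.002, -1.0]]
ft_force: [-0.4, 0.0, -1.1]
gripper_width: 0.198
t 18.25 pos [545.4 -31.2   7.8] w 0.198 F [-0.4  0.  -1.1]
tool delta [-0.4  0.3  6.8]
rotvec [-0.002 -0.001 -0.   ]
```

```bash
python3 -m creep '[0,0,4,0,0,0,10,0,0,2,0,0,0,10,0,0,0,0,0,0,10]'; python3 go.py 545.7 -30.8 1;  python3 -m creep '[0,0,1.5,0,0,0,10,0,0,0,0,0,0,10]'
```

```text
t: 18.62
tool_pos: [545.5, -31.1, 1.4]
tcp_rot: [[-0.991, -0.13, -0.001], [-0.13, 0.991, -0.002], [0.001, -0.002, -1.0]]
ft_force: [0.5, -0.6, -0.2]
gripper_width: 0.2
t 18.62 pos [545.5 -31.1   1.4] w 0.200 F [ 0.5 -0.6 -0.2]
tool delta [-0.2  0.3  0.4]
rotvec [-0.002 -0.001 -0.   ]
t: 18.88
tool_pos: [546.3, -31.1, 1.1]
tcp_rot: [[-0.991, -0.13, 0.001], [-0.13, 0.991, -0.002], [-0.001, -0.002, -1.0]]
ft_force: [-0.5, -0.1, -0.7]
gripper_width: 0.199
```

```bash
python3 -m creep '[0,0,1,0,0,0,10,0,0,0,0,0,0,10,0,0,0,0,0,0,32,0,0,0,0,0,0,32,0,0,0,0,0,0,32]'; python3 -m creep '[0,0,-10,0,0,0,32,0,0,-20,0,0,0,32,0,0,-35,0,0,0,32,0,0,-45,0,0,0,32,0,0,-50,0,0,0,32,0,0,-50,0,0,0,40,0,0,-40,0,0,0,40,0,0,0,0,0,0,40]';python3 - <<'E'
from h import *
st=readout.get_state();c=cam("wrist",st)
p,d=cams.get_image("wrist");X=cloud(c,d);cv2.imwrite("pics/w11.png",p[:,:,::-1])
p,d=cams.get_image("scene");cv2.imwrite("pics/s11.png",cv2.resize(p[110:280,220:370],None,fx=4,fy=3.5,interpolation=cv2.INTER_CUBIC)[:,:,::-1])
m=(X[...,2]>64)&(X[...,2]<79)&(d>0);k,l,s,ce=cv2.connectedComponentsWithStats(m.astype(np.uint8))
for i in range(1,k):
    if s[i,4]>40:q=X[l==i];print(s[i],ce[i],q.mean(0).round(1),np.percentile(q[:,2],[50,90]).round(1))
E
```

```text
t: 19.5
tool_pos: [546.8, -31.1, 0.5]
tcp_rot: [[-0.992, -0.13, 0.002], [-0.13, 0.992, -0.002], [-0.001, -0.002, -1.0]]
ft_force: [0.2, -0.9, -0.0]
gripper_width: 0.376
t: 20.5
tool_pos: [546.2, -30.0, 262.9]
tcp_rot: [[-0.991, -0.131, 0.004], [-0.131, 0.991, -0.002], [-0.004, -0.003, -1.0]]
ft_force: [-0.4, -1.5, -0.5]
gripper_width: 0.468
[ 130  103  165  107 1385] [194.44259928 175.43537906] [ 582.3 -109.7   73.1] [74.  78.7]
[167 150  15  15 170] [174.17058824 157.04705882] [ 559.5 -138.3   72.6] [73.3 74.4]
[209 150  15  15 163] [216.00613497 157.20858896] [552.5 -84.4  72.9] [73.4 74.5]
[252 151  13  15 152] [257.92105263 158.40789474] [546.8 -30.3  73.2] [73.6 74.6]
[  0 230  35 113 855] [ 16.17192982 274.10643275] [ 773.2 -367.5   71.3] [71.5 77.3]
```

View pics/w11.png

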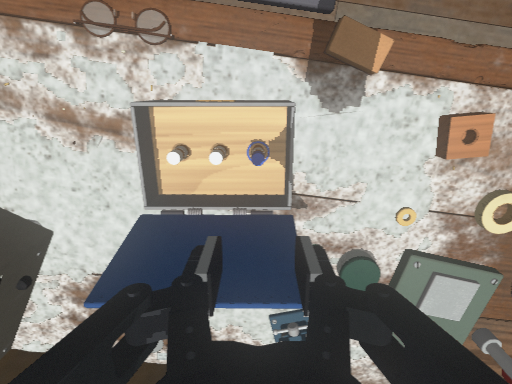

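View pics/s11.png

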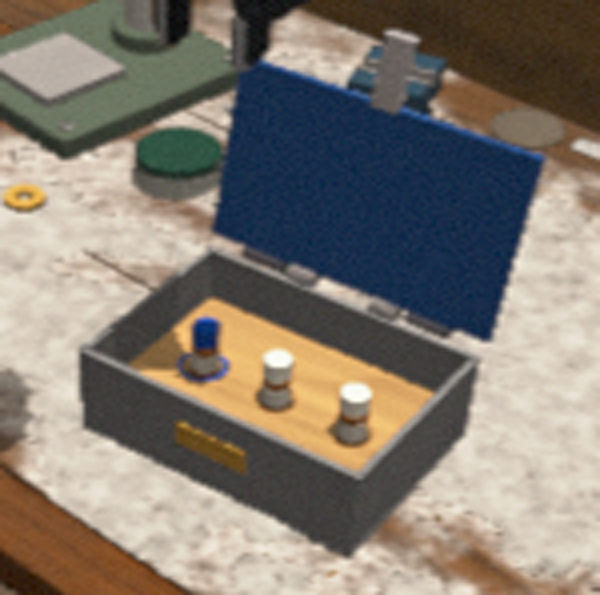

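```bash
python3 - <<'E'
from h import *
p,d=cams.get_image("scene");c=cam("scene");X=cloud(c,d)
hsv=cv2.cvtColor(p,cv2.COLOR_RGB2HSV)
r=np.zeros(d.shape,bool);r[112:145,308:332]=1
m=r&(hsv[...,1]<70)&(X[...,0]>630)&(X[...,0]<690)&(X[...,2]>225)&(X[...,2]<300)&(d>0)
q=X[m];print(m.sum(),q.mean(0),q.min(0),q.max(0))
b=(cv2.inRange(hsv,(105,120,30),(125,255,255))>0)&(X[...,2]>100)&(X[...,2]<250)&(X[...,0]>600)&(X[...,0]<720)&(d>0)
q=X[b];print(len(q));a=np.deg2rad(7.5);s=q[:,:2]@[np.cos(a),np.sin(a)];k=np.polyfit(q[:,2],s,1);print("lean deg",np.degrees(np.arctan(k[0])),"s at z=84",np.polyval(k,84), "max z",np.percentile(q[:,2],99))
E
python3 go.py 659.8 -71 290
```

```text
190 [653.78558881 -74.07526019 257.46049639] [ 647.04038732 -104.88150198  229.04447355] [663.71983003 -61.73960161 283.72484699]
3684
lean deg 10.360425426376127 s at z=84 606.9512786395532 max z 232.10657388017253
t 20.65 pos [543.1 -30.2 257.9] w 0.466 F [ 0.  -0.4  0. ]
tool delta [-110.2  -55.8  -32.6]
rotvec [-0.001 -0.005  0.001]
```

```bash
python3 -m creep '[-10,-14,-33,0,0,0,50,-50,-20,0,0,0,0,50,-40,-20,0,0,0,0,50,-10,0,0,0,0,0,50,0,0,0,0,0,0,50,0,0,0,0,0,0,50]'; python3 go.py 659 -72 200; python3 - <<'E'
from h import *
st=readout.get_state();c=cam("wrist",st)
p,d=cams.get_image("wrist");X=cloud(c,d);cv2.imwrite("pics/w12.png",p[:,:,::-1])
print(proj(c,(659.8,-71,260)),proj(c,(663.7,-70.4,282)))
hsv=cv2.cvtColor(p,cv2.COLOR_RGB2HSV)
m=(X[...,2]>236)&(X[...,2]<290)&(d>0)&(abs(X[...,1]+72)<25)&(hsv[...,1]<60);k,l,s,ce=cv2.connectedComponentsWithStats(m.astype(np.uint8))
for i in range(1,k):
    if s[i,4]>30:q=X[l==i];print(s[i],ce[i],q.mean(0).round(1),q.min(0).round(1),q.max(0).round(1))
E
```

```text
t: 21.4
tool_pos: [655.0, -68.8, 280.1]
tcp_rot: [[-0.991, -0.134, -0.024], [-0.134, 0.991, 0.0], [0.024, 0.004, -1.0]]
ft_force: [-0.8, -0.4, -0.1]
gripper_width: 0.585
t 21.40 pos [655.  -68.8 280.1] w 0.585 F [-0.8 -0.4 -0.1]
tool delta [-5.5 -4.  80. ]
rotvec [ 0.004 -0.024  0.003]
[253.91565654 213.54366928] [253.74606893 230.91686599]
[ 240  192   28   40 1031] [253.77788555 211.93210475] [656.3 -71.5 264.4] [649.4 -81.7 236.1] [665.8 -61.5 281.7]
```

View pics/w12.png

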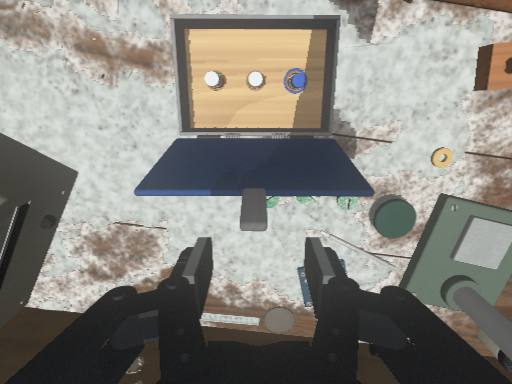

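```bash
python3 -m creep '[-5,-2,20,0,-0.02,0,45,0,0,20,0,0,0,45,0,0,0,0,0,0,45,0,0,0,0,0,0,45]'; python3 go.py 659.5 -71.3 200
```

```text
t: 21.95
tool_pos: [657.7, -68.4, 242.4]
tcp_rot: [[-0.991, -0.136, -0.001], [-0.136, 0.991, 0.002], [0.001, 0.002, -1.0]]
ft_force: [0.2, 0.7, 0.0]
gripper_width: 0.525
t 21.95 pos [657.7 -68.4 242.4] w 0.525 F [0.2 0.7 0. ]
tool delta [-1.4 -3.2 42.4]
rotvec [ 0.002 -0.001  0.005]
```

```bash
python3 -m creep '[-1,-3,15,0,0,0.005,45,0,0,15,0,0,0,45,0,0,10,0,0,0,45,0,0,0,0,0,0,45,0,0,0,0,0,0,45]'; python3 go.py 659.5 -71.3 200;python3 ang.py
```

```text
t: 22.58
tool_pos: [659.5, -71.4, 200.7]
tcp_rot: [[-0.991, -0.131, 0.0], [-0.131, 0.991, 0.002], [-0.001, 0.002, -1.0]]
ft_force: [0.4, -0.2, -0.1]
gripper_width: 0.524
t 22.57 pos [659.5 -71.4 200.7] w 0.524 F [ 0.4 -0.2 -0.1]
tool delta [-0.   0.   0.7]
rotvec [0.002 0.001 0.   ]
G [659.4 -71.5 260.7] along -31.5 up 176.7 r 179.5 th 100.1 lat -0.5 t 22.57 [ 0.4 -0.2 -0.1] w 0.524
```

```bash
python3 -m creep '[0,0,0,0,0,0,12,0,0,0,0,0,0,12,0,0,0,0,0,0,12,0,0,0,0,0,0,12]' 30; python3 ang.py
```

```text
t: 23.08
tool_pos: [659.8, -71.5, 201.3]
tcp_rot: [[-0.991, -0.131, 0.001], [-0.131, 0.991, 0.001], [-0.001, 0.001, -1.0]]
ft_force: [1.3, -0.4, -1.0]
gripper_width: 0.229
G [659.7 -71.6 261.3] along -31.8 up 177.3 r 180.1 th 100.2 lat -0.7 t 23.07 [ 1.3 -0.4 -1. ] w 0.229
```

```bash
python3 -m creep '[15.6,0,-2,0,0,0,12,15.7,0,-0.7,0,0,0,12,15.7,0,0.7,0,0,0,12,15.6,0,2,0,0,0,12]'; python3 ang.py
```

```text
t: 23.58
tool_pos: [605.3, -78.8, 203.5]
tcp_rot: [[-0.991, -0.132, 0.019], [-0.132, 0.991, 0.003], [-0.02, 0.0, -1.0]]
ft_force: [4.4, -0.1, -2.2]
gripper_width: 0.233
G [604.1 -79.  263.5] along 24.3 up 179.5 r 181.1 th 82.3 lat -0.7 t 23.57 [ 4.4 -0.1 -2.2] w 0.233
```

```bash
python3 -m creep '[15.3,0,3.4,0,0.01,0,12,15,0,5,0,0,0,12,14.3,0,6.5,0,0,0,12,13.5,0,7.7,0,0,0,12]'; python3 ang.py
```

```text
t: 24.08
tool_pos: [554.2, -85.7, 187.8]
tcp_rot: [[-0.991, -0.133, 0.028], [-0.133, 0.991, -0.0], [-0.027, -0.004, -1.0]]
ft_force: [-2.1, 0.4, 11.2]
gripper_width: 0.228
G [552.6 -85.7 247.8] along 76.3 up 163.8 r 180.7 th 65.0 lat -0.7 t 24.07 [-2.1  0.4 11.2] w 0.228
```

```bash
python3 -m creep '[13,0,8,0,0.01,0,12,12,0,9,0,0.01,0,12,0,0,0,0,0,0,12,0,0,0,0,0,0,12]'; python3 ang.py
```

```text
t: 24.58
tool_pos: [529.6, -89.1, 173.7]
tcp_rot: [[-0.991, -0.133, 0.011], [-0.133, 0.991, -0.004], [-0.01, -0.006, -1.0]]
ft_force: [1.1, -1.3, -1.7]
gripper_width: 0.227
G [529.  -88.8 233.7] along 100.1 up 149.7 r 180.0 th 56.2 lat -0.7 t 24.57 [ 1.1 -1.3 -1.7] w 0.227
```

```bash
python3 -m creep '[8,0,5.7,0,0,0,12,8,0,6.2,0,0,0,12,6.5,0,5.5,0,0,0,12,0,0,0,0,0,0,12,0,0,0,0,0,0,12,0,0,0,0,0,0,12]' 40; python3 ang.py; python3 - <<'E'
from h import *
p,d=cams.get_image("scene");cv2.imwrite("pics/s13.png",p[:,:,::-1]);c=cam("scene");X=cloud(c,d);hsv=cv2.cvtColor(p,cv2.COLOR_RGB2HSV)
a=np.deg2rad(7.5)
def fit(X,p,d):
    hsv=cv2.cvtColor(p,cv2.COLOR_RGB2HSV);s=X[...,:2]@[np.cos(a),np.sin(a)]
    b=(cv2.inRange(hsv,(105,120,30),(125,255,255))>0)&(X[...,2]>95)&(X[...,2]<200)&(s>480)&(s<640)&(d>0)&(X[...,1]<30)&(X[...,1]>-200)
    k=np.polyfit(s[b],X[...,2][b],1);print(b.sum(),"lid angle",np.degrees(np.arctan(-k[0])),"z at s=613",np.polyval(k,613))
fit(X,p,d)
p,d=cams.get_image("top");fit(cloud(cam("top"),d),p,d);cv2.imwrite("pics/t13.png",p[:,:,::-1])
E
```

```text
t: 25.32
tool_pos: [509.4, -91.8, 157.7]
tcp_rot: [[-0.991, -0.133, 0.015], [-0.133, 0.991, -0.004], [-0.015, -0.006, -1.0]]
ft_force: [0.0, 0.6, 2.1]
gripper_width: 0.224
G [508.5 -91.6 217.7] along 120.8 up 133.7 r 180.2 th 47.9 lat -0.7 t 25.32 [0.  0.6 2.1] w 0.224
296 lid angle 50.245594698546014 z at s=613 74.5702164630876
1361 lid angle 48.922957563701665 z at s=613 89.51370470235054
```

View pics/s13.png

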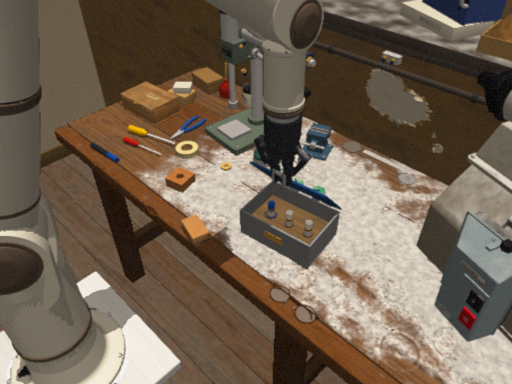

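```bash
python3 -m creep '[3,0,2.8,0,0,0,12,0,0,0,0,0,0,12,0,0,0,0,0,0,12,0,0,0,0,0,0,12]' 40; python3 ang.py; python3 -m creep '[0,0,0,0,0,0,12,0,0,0,0,0,0,12,0,0,0,0,0,0,12,0,0,0,0,0,0,12]'; python3 ang.py; python3 - <<'E'
from h import *
p,d=cams.get_image("wrist");cv2.imwrite("pics/w14.png",p[:,:,::-1])
st=readout.get_state();c=cam("wrist",st);X=cloud(c,d);print(st["qd"].round(2))
a=np.deg2rad(7.5);s=X[...,:2]@[np.cos(a),np.sin(a)]
p,d=cams.get_image("top");X=cloud(cam("top"),d);hsv=cv2.cvtColor(p,cv2.COLOR_RGB2HSV);s=X[...,:2]@[np.cos(a),np.sin(a)]
b=(cv2.inRange(hsv,(105,120,30),(125,255,255))>0)&(X[...,2]>95)&(X[...,2]<200)&(s>480)&(s<640)&(X[...,1]<30)&(X[...,1]>-200)
k=np.polyfit(s[b],X[...,2][b],1);print("lid top-cam angle",np.degrees(np.arctan(-k[0])))
E
```

```text
t: 25.92
tool_pos: [506.9, -92.2, 155.3]
tcp_rot: [[-0.991, -0.134, 0.016], [-0.134, 0.991, -0.004], [-0.015, -0.007, -1.0]]
ft_force: [-0.9, 0.6, 3.1]
gripper_width: 0.231
G [505.9 -91.9 215.3] along 123.3 up 131.3 r 180.2 th 46.8 lat -0.7 t 25.93 [-0.9  0.6  3.1] w 0.231
t: 26.42
tool_pos: [506.9, -92.1, 155.3]
tcp_rot: [[-0.991, -0.134, 0.016], [-0.134, 0.991, -0.004], [-0.015, -0.006, -1.0]]
ft_force: [-0.2, -0.3, 3.4]
gripper_width: 0.229
G [505.9 -91.9 215.3] along 123.3 up 131.3 r 180.2 th 46.8 lat -0.7 t 26.43 [-0.2 -0.3  3.4] w 0.229
[ 0.09  0.04  0.04 -0.02 -0.03  0.05  0.06]
lid top-cam angle 47.81770270959334
```

View pics/w14.png

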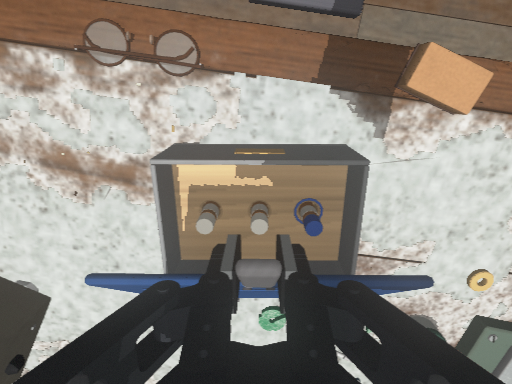

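```bash
python3 -c "
from station import robot,readout
print(robot.job_done(),readout.get_state()['t'])"
```

```text
the job is handed in; nothing more can be done
the job is handed in; nothing more can be done
```

The job is handed in at about 26.5 s of the 67 s. The lid is held still by its tongue at about 47°, just below the balance point.

- **Lid opening:** I gripped the tongue, raised the lid past balance to about 86° and released it. It then stayed at its stop by itself, leaning about 10° past upright.
- **Vial:** I moved the blue-capped vial from the stand to the free hole, which is the left one. Its top measured 73.6 mm, against 73.3–73.4 mm for the two white caps. It stands upright in the blue ring, and the white vials are still in their holes.
- **Lid holding:** I brought the lid back down by the tongue. The angle read 46.8° from the gripper position and 47.8° from the top camera, against a balance point of 54°. Over the last half second the arm did not move, and the gripper still read 19.6 mm on the 20 mm tongue.

**Checks that disagreed:**
- **Fingertip position:** The fingertips are really about 41 mm behind the reported TCP. My first close on the tongue shut on air above it without touching anything. I used that offset from then on.
- **Scene-camera angle:** An earlier scene-camera fit read about 2° higher than the gripper estimate (50.2° against 47.9°). I lowered the lid about another degree for margin.
- **Wrist force:** It shows a small upward push of about 3 N at the end, although the lid should be pulling down there. I think this is friction in the pads, but I did not confirm it.

In the pictures the gauge, spectacles and sanding block look unmoved. I did not measure them.

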